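# Load the wax-plug cassette and lift it out of its dock

## Task

Stand the two loose red wax plugs from the metal tray in the two empty wells of the grey cassette, one per well, while the cassette is still seated in its dock. Then pinch the two catches at the sides of the cassette's middle tower together, lift the cassette straight up and level out of the dock with all four plugs in it, and finish holding it by the pinched catches, about 10 cm above the dock. Leave the jar, the cup and the spatula where they are.

Things in the scene. Friction and masses are not known exactly. Their poses are not given: they have to be found in the camera images.
- dock: fixed aluminium base plate, 236 x 96 x 6 mm, holding the cassette; origin: centre of its underside, x along its length as the cassette's, z up. Low stops and guides (to 20 mm above the table) leave the cassette about 2 mm of play; amid each long side a lip (top 21 mm above the table) overhangs the catch's tooth by 4 mm and locks it down.
- cassette: loose grey plastic block, 216 mm (x) x 54 (y) x 22, about 0.35 kg empty, four wells in a row along x; origin: centre of its underside (6 mm above the table when seated), z up. In the middle a tower, 26 x 26 mm, rises to 80 mm above the underside, a black catch on its +y and -y sides. Lifts out straight up only with both catches pressed.
- catch_l (a joint): catch on the cassette's +y side: black plate 26 mm wide (x), 6 thick, 4 to 80 mm above the cassette's underside, slides squarely inwards; 0 = out, latched, 0.007 m = fully pressed (tooth clears the lip from 0.004 on); spring 2 N at the start, 5.5 N fully pressed, returns when let go. Over both catches: 54 mm released, 40 mm fully pressed.
- catch_r (a joint): catch on the cassette's -y side, the mirror image of the other: 0 = out and latched, 0.007 m = fully pressed
- catch_l_pad (a point): outer face of the +y catch, 62 mm above the cassette's underside, where a finger presses (27 mm from the cassette's middle when released); it moves with the catch
- catch_r_pad (a point): outer face of the -y catch, 62 mm above the cassette's underside, where the other finger presses
- well0 (a point): centre of the floor of a round well, 32 mm wide and 16 mm deep (floor 6 mm above the cassette's underside, mouth 22 mm above it); 85 mm from the cassette's middle on the -x side; already holds plug_c
- well1 (a point): centre of the floor of a round well, 32 mm wide and 16 mm deep (floor 6 mm above the cassette's underside, mouth 22 mm above it); 45 mm from the middle on the -x side; empty at the start
- well2 (a point): centre of the floor of a round well, 32 mm wide and 16 mm deep (floor 6 mm above the cassette's underside, mouth 22 mm above it); 45 mm from the middle on the +x side; already holds plug_d
- well3 (a point): centre of the floor of a round well, 32 mm wide and 16 mm deep (floor 6 mm above the cassette's underside, mouth 22 mm above it); 85 mm from the middle on the +x side; empty at the start
- plug_a: round dark red wax plug, 26 mm diameter over most of its length, 56 mm tall, foot chamfered to 21 mm, top 10 mm tapering to 18 mm, about 30 g; origin: centre of its underside, z up along its axis. Stands loose on the tray at the start.
- plug_b: round dark red wax plug, 26 mm diameter over most of its length, 56 mm tall, foot chamfered to 21 mm, top 10 mm tapering to 18 mm, about 30 g; origin: centre of its underside, z up along its axis. Stands loose on the tray at the start, 70 mm or more from plug_a.
- plug_c: round dark red wax plug, 26 mm diameter over most of its length, 56 mm tall, foot chamfered to 21 mm, top 10 mm tapering to 18 mm, about 30 g; origin: centre of its underside, z up along its axis. Stands in well0 from the start and stays there.
- plug_d: round dark red wax plug, 26 mm diameter over most of its length, 56 mm tall, foot chamfered to 21 mm, top 10 mm tapering to 18 mm, about 30 g; origin: centre of its underside, z up along its axis. Stands in well2 from the start and stays there.
- tray: fixed aluminium sheet tray, 160 x 210 mm, floor 3 mm above the table, rim 10 mm high; origin: centre of its underside
- jar: bystander: closed amber glass jar with steel cap, 60 mm wide, 70 mm tall; origin: centre of its underside
- cup: bystander: steel cup, 70 mm wide, 75 mm tall; origin: centre of its underside
- spatula: bystander: spatula, 200 mm long, lying on the bench; origin: under its middle
Not all that is in view belongs to the job. Leave any green or orange look-alike of the plug_a alone.

How it is judged (in metres and radians):
On the way, in this order (a step that is already met when the one before it is completed fails the run):
1. both empty wells hold one loose plug each, let go, with the cassette still seated in the dock ((((distance between plug_a and well1 below 0.01 m and angle between plug_a's own z axis and vertical below 0.5 rad) and (distance between plug_b and well3 below 0.01 m and angle between plug_b's own z axis and vertical below 0.5 rad)) or ((distance between plug_b and well1 below 0.01 m and angle between plug_b's own z axis and vertical below 0.5 rad) and (distance between plug_a and well3 below 0.01 m and angle between plug_a's own z axis and vertical below 0.5 rad))) and z of cassette in the frame of dock below 0.012 m and contact force between the arm and plug_a below 0.1 N and contact force between the arm and plug_b below 0.1 N and distance between plug_c and well0 below 0.01 m and angle between each of plug_c, plug_d's own z axis and vertical below 0.5 rad and distance between plug_d and well2 below 0.01 m), for 0.2 s.
2. the cassette is lifted free by its pinched catches (z of cassette in the frame of dock above 0.066 m and value of joint each of catch_l, catch_r above 0.004 m and contact force between the fingers and cassette above 2 N and contact force between cassette and dock below 0.1 N and angle between cassette's own z axis and vertical below 0.25 rad), for 0.2 s.
At the end, for the whole second after the job is handed in: Fingers hold the cassette still (<0.03 m/s) 60 mm or more above its seat, tilted <0.25 rad, both catches pressed 4 mm or more, clear of the dock; each well holds one plug (foot within 10 mm of the floor centre, tilted <0.5 rad); the arm touches neither loaded plug (all of step 2 and (((distance between plug_a and well1 below 0.01 m and angle between plug_a's own z axis and vertical below 0.5 rad) and (distance between plug_b and well3 below 0.01 m and angle between plug_b's own z axis and vertical below 0.5 rad)) or ((distance between plug_b and well1 below 0.01 m and angle between plug_b's own z axis and vertical below 0.5 rad) and (distance between plug_a and well3 below 0.01 m and angle between plug_a's own z axis and vertical below 0.5 rad))) and distance between plug_c and well0 below 0.01 m and angle between each of plug_c, plug_d's own z axis and vertical below 0.5 rad and distance between plug_d and well2 below 0.01 m and contact force between the arm and plug_a below 0.1 N and contact force between the arm and plug_b below 0.1 N and linear speed of cassette below 0.03 m/s); the arm keeps its last pose, push and grip.
It fails at once if the jar is moved by more than 30 mm (distance of jar from where it was at the start of the episode above 0.03 m).
It fails at once if the cup is moved by more than 30 mm (distance of cup from where it was at the start of the episode above 0.03 m).
It fails at once if the spatula is moved by more than 30 mm (distance of spatula from where it was at the start of the episode above 0.03 m).
It also fails if it takes over 67 s, if anything falls off the work surface, if the arm or the gripper's body presses on something with over 40 N, if the wrist force passes 120 N, or if a joint passes its speed limit or range.

## Robot

A 7-joint arm with a two-finger parallel gripper is mounted at the origin on the work surface. World frame = base frame: x ahead of the robot, y to its left, z up, the work surface at z = 0. Lengths are in m, angles in degrees, forces in N, time in s.
With the tool pointing down it reaches from about 0.425 to 0.875 m from the base axis. Payload 4.7 kg.
Tool frame: the origin (TCP) lies midway between the tips of the shut fingers; the grasp point (between the pads) lies 19 mm behind it (env.grip_point_offset is the distance from the TCP to the grasp point, in m); z points along the fingers, y is the line along which they close (so a half turn about z gives the same grasp; the last joint's range is limited). The gripper opens to 87 mm and grips with 3 to 60 N. Pads are 19 mm wide; open, the fingers measure 117 mm over their backs; the gripper's body (75 mm by 190 mm) begins 51 mm behind the grasp point.
Start: joints at [-67.431, 18.392, -4.016, 83.108, 1.295, 78.541, -3.26], TCP at [0.241, 0.604, 0.223] pointing down, gripper open.
Joint ranges: [-163.93, 163.93], [-17.29, 119.83], [-79.2, 71.16], [3.27, 140.29], [-89.18, 269.18], [5.43, 117.66], [-154.24, 154.24]. Speed limits (degrees/s): [147.25, 147.25, 180, 180, 180, 180, 180].

## Interface

Orientations are given as [roll, pitch, yaw] about the fixed x, y, z axes, in that order (R = Rz(yaw) Ry(pitch) Rx(roll)).
In Python, from cell import env gives the robot as it stands.
- The arm moves only by the shell command python3 -m jog 'ROWS' [FORCE]. ROWS is JSON, a list of rows, each a list of 7 numbers: the shift along the tool's x, y, z in m, then the turn, a rotation vector about the tool's x, y, z in rad, then the finger opening in m, from 0 to 0.087. A call has 1 to 12 rows; each row shifts and turns the commanded pose from where the row before left it, along the tool's axes as they then stand; what a row does not reach is not made up. A row lasts 1/12 s, in which the tool goes at most 41.7 mm and 7.16 degrees, less where a joint would pass 70% of its speed; a pose out of reach is approached as far as the arm can. A call is refused whole if a number of a shift passes 0.0417 or a number of a turn 0.125, either way. A call with a gripper value outside its range is refused whole. The fingers move at their own pace and stop on an object; FORCE is the grip in N (left out, the last holds). Time passes only in rows, so rows that do not move let the fingers close. It gives the time, the measured TCP pose, the force, the opening and the grip force at its end, in the units of the state.
- env.get_obs(): the state, without advancing time (a new reading comes with each control period).
- env.read_camera(name): name is "side" or "top"; returns the picture (400x640x3 uint8, blue, green, red); there is no depth.
- env.get_calibration(name): a dict with "fov_y" (degrees; the focal length in pixels is half the picture's height over the tangent of half this angle, whatever the lens; pixels are square), "cx", "cy" (the principal point, pixels), "k1" (the pictures are not rectified: a ray, as slopes to the right and down, at radius r is drawn at 1 + k1 r^2 times it, then the intrinsics apply), "pose" (4x4, takes a point from camera to world coordinates). Camera axes: x right, y up, looking along -z (the intrinsics and any distortion apply to the point x, -y, -z); pixel columns grow to the right and rows downward; lengths in m; the calibration is good to about 2 mm. A picture is of the moment at which its call begins. get_calibration takes no time and is no camera call.
- env.sign_off(): hands the job in; it is judged then, once.
The state is a dict: "time_s": time; "qpos": joint angles; "joint_velocities": joint speeds; "effort": joint torques, N m; "tool_pos": TCP position; "tool_rot": TCP orientation; "force": force on the tool from outside, world axes, zero at the start; "wrist_torque": the same for the moment, N m; "grip_width": finger opening in m; "grasp_force": force on a finger pad.
Only numpy, scipy, OpenCV 4.12 (cv2) and the standard library are available. Lean on these libraries where they do the work, as an engineer would, in place of code of your own. Each camera call takes 0.05 s, during which the arm holds its last target. There are 200 camera calls.

## Working session

There is one attempt and no reset: what is moved stays moved. The work goes in short steps, Python scripts to look and compute and a shell command to move; the robot and the scene stay as the last step left them, time stands still between calls to the robot, and variables do not carry over. Pictures are saved under pics/ and viewed, at most 11 in all, crops included, and the job is handed in when it is done.

```bash
mkdir -p pics; ls
cat > h.py <<'E'
import numpy as np, cv2
from cell import env
from scipy.spatial.transform import Rotation as R
def cal(n):
    c=env.get_calibration(n); f=200/np.tan(np.radians(c["fov_y"])/2)
    K=np.array([[f,0,c["cx"]],[0,f,c["cy"]],[0,0,1]]); return K,np.array([c["k1"],0,0,0.]),np.array(c["pose"])
def ray(n,uv):
    K,d,P=cal(n); p=cv2.undistortPoints(np.array([[uv]],float),K,d)[0,0]
    return P[:3,3],P[:3,:3]@np.array([p[0],-p[1],-1])
def onplane(n,uv,z):
    o,v=ray(n,uv); return o+v*(z-o[2])/v[2]
def proj(n,X):
    K,d,P=cal(n); c=P[:3,:3].T@(np.array(X)-P[:3,3]); c=c*[1,-1,-1]
    return cv2.projectPoints(c.reshape(1,1,3),np.zeros(3),np.zeros(3),K,d)[0][0,0]
E
python3 - <<'E'
from h import *
for n in("top","side"):
    cv2.imwrite(f"pics/{n}0.png",env.read_camera(n)); K,d,P=cal(n); print(n,K[0,0],d[0],P.round(3).tolist())
o=env.get_obs(); print({k:np.round(o[k],3).tolist() for k in o})
E
```

```text
pics
top 456.1777641660121 0.04447650377442183 [[0.026, 0.995, -0.093, 0.513], [-1.0, 0.026, 0.003, 0.019], [0.006, 0.093, 0.996, 1.209], [0.0, 0.0, 0.0, 1.0]]
side 447.08061863661635 -0.1098441552187522 [[0.997, 0.027, -0.071, 0.529], [-0.073, 0.603, -0.794, -0.879], [0.021, 0.797, 0.604, 0.733], [0.0, 0.0, 0.0, 1.0]]
{'time_s': 0.1, 'qpos': [-67.434, 18.436, -4.014, 83.168, 1.298, 78.539, -3.26], 'joint_velocities': [-0.074, -0.215, 0.052, -0.164, 0.024, 0.048, -0.137], 'effort': [-0.0, -49.257, -0.406, -31.34, -0.064, 0.04, 0.0], 'tool_pos': [0.241, 0.603, 0.222], 'tool_rot': [-179.903, 0.008, 158.244], 'force': [-0.639, -0.551, -0.764], 'wrist_torque': [-0.017, 0.023, -0.011], 'grasp_force': 0.0, 'grip_width': 0.087}
```

View pics/top0.png

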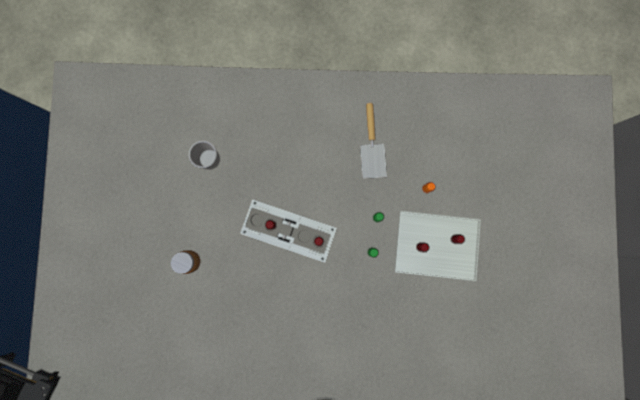

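View pics/side0.png

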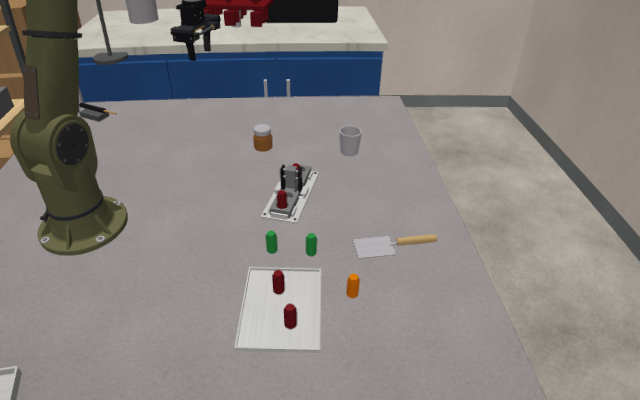

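The top picture shows red plugs at (423,247) and (458,239) on the tray, and two more in the cassette at (270,225) and (319,241). The look-alikes are green at (379,217) and (373,252) and orange at (430,187). The dark red pair on the tray is what I want. The tower is at about (289,232), which puts well2 left of it and well0 at far right. The empty wells are therefore at about (304,237), well1, and (256,220), well3. The side picture shows the tray plugs at (278,282) and (290,316).

Run:
```python
from h import *
from scipy.optimize import least_squares
I={n:cv2.imread(f"pics/{n}0.png") for n in("top","side")}
def blobs(n):
    h=cv2.cvtColor(I[n],cv2.COLOR_BGR2HSV)
    m=(((h[...,0]<8)|(h[...,0]>172))&(h[...,1]>150)&(h[...,2]>30)).astype(np.uint8)
    m[:130]=0
    c,l,s,ce=cv2.connectedComponentsWithStats(m)
    return [(ce[i],s[i]) for i in range(1,c) if s[i,4]>25]
B={n:blobs(n) for n in I}
for n in B:
    for c,s in B[n]: print(n,c.round(1),s)
def tri(a,b):
    (o,v),(p,w)=ray("top",a),ray("side",b); v/=np.linalg.norm(v);w/=np.linalg.norm(w)
    t=np.linalg.lstsq(np.c_[v,-w],p-o,rcond=None)[0]; A=o+t[0]*v;Bq=p+t[1]*w
    return (A+Bq)/2,np.linalg.norm(A-Bq)
for c,s in B["top"]:
    for d,q in B["side"]:
        X,e=tri(c,d)
        if e<.01: print(c.round(1),d.round(1),X.round(4),round(e,4))
# dock
g=I["top"][190:275,230:350]
hsv=cv2.cvtColor(g,cv2.COLOR_BGR2HSV); m=((hsv[...,2]>150)).astype(np.uint8)*255
m=cv2.morphologyEx(m,cv2.MORPH_CLOSE,np.ones((5,5)))
cs=max(cv2.findContours(m,0,2)[0],key=cv2.contourArea)
b=cv2.boxPoints(cv2.minAreaRect(cs))+[230,190]
W=np.array([onplane("top",p,.006) for p in b]); print(b.round(1).tolist(),W.round(4).tolist(),[np.linalg.norm(W[i]-W[i-1]).round(4) for i in range(4)],W.mean(0).round(4))
A=cv2.resize(g,None,fx=6,fy=6,interpolation=cv2.INTER_CUBIC)
cv2.imwrite("pics/c1.png",A)
s=cv2.resize(I["side"][150:230,250:330],None,fx=5,fy=5,interpolation=cv2.INTER_CUBIC)
t=cv2.resize(I["top"][205:285,390:470],None,fx=5,fy=5,interpolation=cv2.INTER_CUBIC)
cv2.imwrite("pics/c2.png",np.hstack([s,t]))
```

```text
top [270.1 224.4] [266 221   9   8  54]
top [457.8 238.7] [452 236  12   7  65]
top [318.4 240.9] [315 238   8   7  44]
top [422.6 246.8] [418 244  10   7  61]
side [281.6 199.4] [278 191   9  17 137]
side [278.  281.8] [273 270  11  24 225]
side [289.7 315.9] [284 304  12  24 245]
[457.8 238.7] [281.6 199.4] [ 0.5182 -0.2613  0.2638] 0.0051
[457.8 238.7] [289.7 315.9] [ 0.5229 -0.3298  0.0323] 0.0004
[318.4 240.9] [281.6 199.4] [0.5084 0.0271 0.0447] 0.0019
[422.6 246.8] [278.  281.8] [ 0.5    -0.2402  0.0323] 0.0009
[[239.1, 233.5], [251.2, 198.1], [336.8, 227.3], [324.7, 262.7]] [[0.5214, 0.2354, 0.006], [0.6153, 0.2078, 0.006], [0.5442, -0.0201, 0.006], [0.4512, 0.0092, 0.006]] [np.float64(0.2368), np.float64(0.0979), np.float64(0.2387), np.float64(0.0975)] [0.533  0.1081 0.006 ]
```

View pics/c1.png

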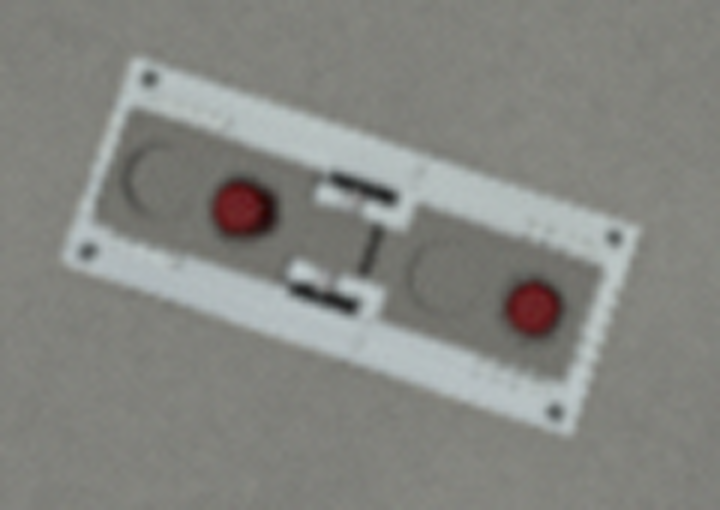

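View pics/c2.png

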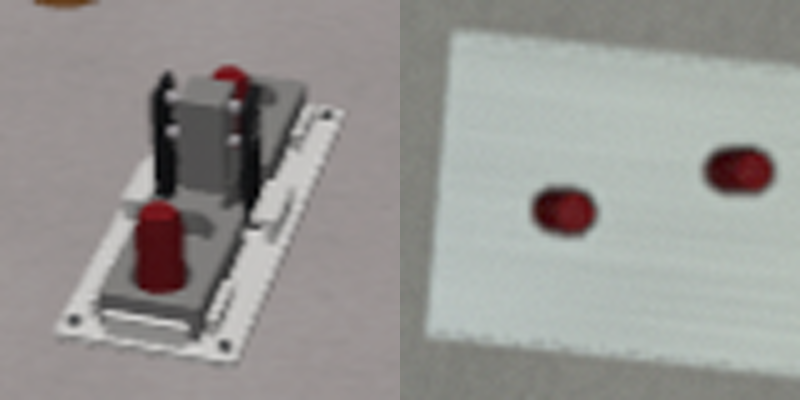

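Crop 1 shows that wells 3 (about 165,180) and 1 (about 445,275) are empty, with dark red plugs at (243,208) and (533,307). Crop 2 shows the tray pair as plain dark red and upright, so the choice stands. Next I refine the cassette pose from the screws, catch tops and seated plugs.

```bash
python3 - <<'E'
from h import *
I=cv2.imread("pics/top0.png"); g=cv2.cvtColor(I,cv2.COLOR_BGR2GRAY).astype(float)
f=lambda U,V:np.array([230+(U+.5)/6-.5,190+(V+.5)/6-.5])
def dark(p,r,th):
    x,y=np.round(p).astype(int); w=g[y-r:y+r+1,x-r:x+r+1]; k=np.clip(th-w,0,None); yy,xx=np.mgrid[y-r:y+r+1,x-r:x+r+1]
    return np.array([(k*xx).sum(),(k*yy).sum()])/k.sum()
S=np.array([onplane("top",dark(f(*p),2,170),.006) for p in[(149,79),(614,237),(555,411),(88,251)]])
print("screws",S.round(4).tolist(),S.mean(0).round(4))
u=(S[0]+S[3]-S[1]-S[2]);print("ang",np.degrees(np.arctan2(u[1],u[0])))
v=S[0]-S[3];print("ang",np.degrees(np.arctan2(v[1],v[0]))-0)
C=np.array([onplane("top",dark(f(*p),5,70),.086) for p in[(363,189),(323,299)]]);print("catches",C.round(4).tolist(),C.mean(0).round(4),np.linalg.norm(C[0]-C[1]))
th=np.radians(72.8);ux=np.array([np.cos(th),np.sin(th)]);c=C.mean(0)[:2]
for n,s,P in(("c",-.085,(533,307)),("d",.045,(241,208))): print(n,(c+s*ux).round(4),onplane("top",f(*P),.066).round(4))
for s in(-.045,.085): print("well",(c+s*ux).round(4),proj("top",[*(c+s*ux),.028]).round(1))
print(f(165,180),f(445,275))
E
python3 -m jog '[[0,0,0,0,0,0.124,0.06],[0,0,0,0,0,0.124,0.06],[0,0,0,0,0,0.124,0.06],[0,0,0,0,0,0.124,0.06],[0,0,0,0,0,0.124,0.06],[0,0,0,0,0,0.124,0.06],[0,0,0,0,0,0.124,0.06],[0,0,0,0,0,0.124,0.06],[0,0,0,0,0,0.124,0.06],[0,0,0,0,0,0.124,0.06],[0,0,0,0,0,0.124,0.06],[0,0,0,0,0,0.124,0.06]]' 15
```

```text
screws [[0.6035, 0.1986, 0.006], [0.539, -0.0077, 0.006], [0.4623, 0.0165, 0.006], [0.527, 0.2224, 0.006]] [0.533  0.1075 0.006 ]
ang 72.60024914691648
ang -17.274287575120564
catches [[0.5543, 0.0962, 0.086], [0.5096, 0.1111, 0.086]] [0.532  0.1037 0.086 ] 0.04711672075995731
c [0.5068 0.0225] [0.5079 0.0268 0.066 ]
d [0.5453 0.1467] [0.5459 0.1494 0.066 ]
well [0.5187 0.0607] [305.5 236.2]
well [0.5571 0.1849] [257.8 220. ]
[257.08333333 219.58333333] [303.75       235.41666667]
time_s: 1.1
tool_pos: [0.2408, 0.6034, 0.2219]
tool_rot: [-180.0, 0.1, 72.6]
force: [-0.3, -0.3, 0.5]
grip_width: 0.0602
grasp_force: 0.0
```

```bash
cat > d.py <<'E'
import sys
from h import *
# usage: d.py x y z [x y z ...]: tool-frame shifts from the measured pose, n rows at <=0.04
o=env.get_obs();T=R.from_euler("xyz",o["tool_rot"],degrees=True);p=np.array(o["tool_pos"]);print("rot",np.round(o["tool_rot"],2),"pos",p.round(4))
for q in np.array(sys.argv[1:],float).reshape(-1,3):
    s=T.inv().apply(q-p);print(s.round(4),"rows",np.abs(s).max()/.04);p=q
E
python3 d.py .5 .2 .2 .5 -.24 .13 .5 -.24 .023
```

```text
rot [-1.800e+02  7.000e-02  7.263e+01] pos [0.2408 0.6034 0.2219]
[-0.3076  0.3677  0.0222] rows 9.193608227311623
[-0.4199  0.1313  0.0705] rows 10.496648836395245
[1.00e-04 0.00e+00 1.07e-01] rows 2.674998277025019
```

```bash
python3 -m jog '[[-0.0257,0.0306,0.002,0,0,0,0.06],[-0.0257,0.0306,0.002,0,0,0,0.06],[-0.0257,0.0306,0.002,0,0,0,0.06],[-0.0257,0.0306,0.002,0,0,0,0.06],[-0.0257,0.0306,0.002,0,0,0,0.06],[-0.0257,0.0306,0.002,0,0,0,0.06],[-0.0257,0.0306,0.002,0,0,0,0.06],[-0.0257,0.0306,0.002,0,0,0,0.06],[-0.0257,0.0306,0.002,0,0,0,0.06],[-0.0257,0.0306,0.002,0,0,0,0.06],[-0.0257,0.0306,0.002,0,0,0,0.06],[-0.0257,0.0306,0.002,0,0,0,0.06]]'
python3 -m jog '[[-0.035,0.011,0.006,0,0,0,0.06],[-0.035,0.011,0.006,0,0,0,0.06],[-0.035,0.011,0.006,0,0,0,0.06],[-0.035,0.011,0.006,0,0,0,0.06],[-0.035,0.011,0.006,0,0,0,0.06],[-0.035,0.011,0.006,0,0,0,0.06],[-0.035,0.011,0.006,0,0,0,0.06],[-0.035,0.011,0.006,0,0,0,0.06],[-0.035,0.011,0.006,0,0,0,0.06],[-0.035,0.011,0.006,0,0,0,0.06],[-0.035,0.011,0.006,0,0,0,0.06],[-0.035,0.011,0.006,0,0,0,0.06]]'
python3 -m jog '[[0,0,0,0,0,0,0.06],[0,0,0,0,0,0,0.06]]' ; python3 d.py .5 -.24 .09 .5 -.24 .023
```

```text
time_s: 2.1
tool_pos: [0.5023, 0.1995, 0.1983]
tool_rot: [-180.0, -0.0, 73.0]
force: [0.1, -0.8, -0.6]
grip_width: 0.0603
grasp_force: 0.0
time_s: 3.1
tool_pos: [0.5048, -0.2403, 0.1262]
tool_rot: [180.0, -0.0, 73.0]
force: [0.4, 0.0, 0.5]
grip_width: 0.0598
grasp_force: 0.0
time_s: 3.27
tool_pos: [0.5037, -0.2415, 0.1258]
tool_rot: [-179.9, 0.1, 72.7]
force: [0.7, 0.4, -0.5]
grip_width: 0.0597
grasp_force: 0.0
rot [-1.7991e+02  9.0000e-02  7.2670e+01] pos [ 0.5037 -0.2415  0.1258]
[ 0.0004 -0.0039  0.0359] rows 0.8963495918179036
[0.0001 0.0001 0.067 ] rows 1.6749959828678507
```

```bash
python3 -m jog '[[0,-0.0039,0.03,0,0,0,0.06],[0,0,0.03,0,0,0,0.06],[0,0,0.025,0,0,0,0.06],[0,0,0.018,0,0,0,0.06],[0,0,0,0,0,0,0.06],[0,0,0,0,0,0,0.06],[0,0,0,0,0,0,0.02],[0,0,0,0,0,0,0.015],[0,0,0,0,0,0,0.015],[0,0,0,0,0,0,0.015],[0,0,0,0,0,0,0.015],[0,0,0,0,0,0,0.015]]' 12
python3 - <<'E'
from h import *
t=[cv2.resize(env.read_camera(n)[y:y+80,x:x+80],None,fx=5,fy=5,interpolation=2) for n,x,y in(("top",385,205),("side",240,230))]
cv2.imwrite("pics/g1.png",np.hstack(t))
E
```

```text
time_s: 4.27
tool_pos: [0.5017, -0.2378, 0.024]
tool_rot: [180.0, -0.0, 73.0]
force: [-0.5, -0.6, 0.1]
grip_width: 0.0278
grasp_force: 0.2
```

View pics/g1.png

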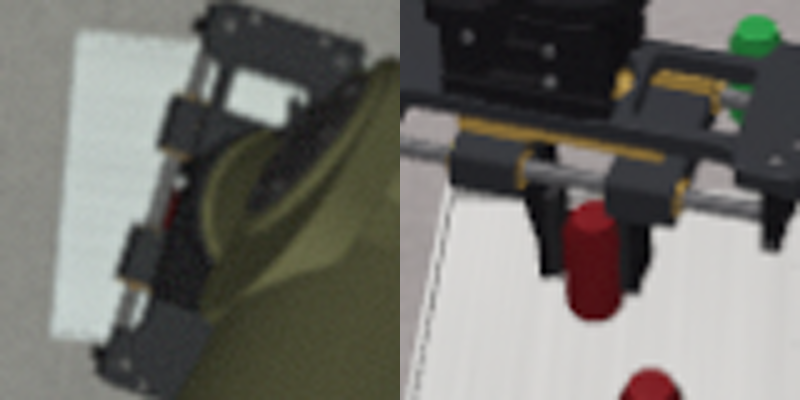

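The plug stands between the fingers at about (590,262) in the right-hand crop, upright and clear of the other plug. The fingers are just reaching it, so I finish closing and lift.

```bash
python3 -m jog '[[0,0,0,0,0,0,0.01],[0,0,0,0,0,0,0.01],[0,0,0,0,0,0,0.01],[0,0,-0.01,0,0,0,0.01],[0,0,-0.03,0,0,0,0.01],[0,0,-0.04,0,0,0,0.01],[0,0,-0.04,0,0,0,0.01],[0,0,0,0,0,0,0.01],[0,0,0,0,0,0,0.01]]' 12
python3 d.py .5583 .1882 .134  .5196 .0640 .134
```

```text
time_s: 5.12
tool_pos: [0.5031, -0.2386, 0.1464]
tool_rot: [179.7, -0.1, 73.0]
force: [-0.5, 0.8, -0.8]
grip_width: 0.0258
grasp_force: 12.0
rot [ 1.7968e+02 -6.0000e-02  7.2980e+01] pos [ 0.5031 -0.2386  0.1464]
[ 0.4242 -0.0722  0.0125] rows 10.60525711126615
[-1.301e-01 -7.000e-04 -1.000e-04] rows 3.2521997699425467
```

```bash
python3 -m jog '[[0.0353,-0.006,0.001,0,0,0,0.01],[0.0353,-0.006,0.001,0,0,0,0.01],[0.0353,-0.006,0.001,0,0,0,0.01],[0.0353,-0.006,0.001,0,0,0,0.01],[0.0353,-0.006,0.001,0,0,0,0.01],[0.0353,-0.006,0.001,0,0,0,0.01],[0.0353,-0.006,0.001,0,0,0,0.01],[0.0353,-0.006,0.001,0,0,0,0.01],[0.0353,-0.006,0.001,0,0,0,0.01],[0.0353,-0.006,0.001,0,0,0,0.01],[0.0353,-0.006,0.001,0,0,0,0.01],[0.0353,-0.006,0.001,0,0,0,0.01]]'
python3 -m jog '[[0,0,0.02,0,0,0,0.01],[0,0,0.02,0,0,0,0.01],[0,0,0,0,0,0,0.01],[0,0,0,0,0,0,0.01],[0,0,0,0,0,0,0.01]]'
cat > see.py <<'E'
import sys
from h import *
# crop of both views around a world point, and red blobs near it in the side view
X=np.array(sys.argv[2:5],float); t=[]
for n in("top","side"):
    I=env.read_camera(n); u,v=np.round(proj(n,X)).astype(int); cv2.imwrite(f"pics/{sys.argv[1]}_{n}_full.png",I)
    t.append(cv2.resize(I[v-40:v+40,u-40:u+40],None,fx=5,fy=5,interpolation=2)); print(n,"crop origin",u-40,v-40)
    h=cv2.cvtColor(I,cv2.COLOR_BGR2HSV); m=(((h[...,0]<8)|(h[...,0]>172))&(h[...,1]>150)&(h[...,2]>30)).astype(np.uint8)
    c,l,s,ce=cv2.connectedComponentsWithStats(m)
    for i in range(1,c):
        if s[i,4]>25 and s[i,1]>130: print(n,ce[i].round(1),s[i])
cv2.imwrite(f"pics/{sys.argv[1]}.png",np.hstack(t))
E
python3 see.py p1 .5583 .1882 .05; python3 d.py .5583 .1882 .09
python3 - <<'E'
from h import *
o=env.get_obs();p=np.array(o["tool_pos"]);f=p-[0,0,.021]
print("expected side: foot",proj("side",f),"mid",proj("side",f+[0,0,.028]),"top",proj("side",f+[0,0,.056]))
E
```

```text
time_s: 6.12
tool_pos: [0.5553, 0.1897, 0.1298]
tool_rot: [-179.9, 0.1, 73.0]
force: [0.1, 0.1, 0.2]
grip_width: 0.0255
grasp_force: 12.0
time_s: 6.53
tool_pos: [0.5566, 0.1876, 0.0917]
tool_rot: [-180.0, 0.0, 72.9]
force: [0.4, -0.2, 0.2]
grip_width: 0.0255
grasp_force: 12.0
top crop origin 215 179
top [270.  224.3] [266 221   9   8  54]
top [457.9 238.7] [452 236  12   7  65]
top [318.5 241. ] [315 238   8   7  44]
side crop origin 259 123
side [297.9 147.7] [294 139   9  19 143]
side [281.6 199.4] [278 191   9  17 137]
side [289.7 315.9] [284 304  12  24 245]
rot [ 1.7993e+02 -7.0000e-02  7.2920e+01] pos [0.5574 0.1879 0.0927]
[0.0005 0.0008 0.0027] rows 0.06733052786440971
expected side: foot [298.39173328 156.43349133] mid [298.30358399 147.78411736] top [298.21504285 138.9071241 ]
```

View pics/p1.png

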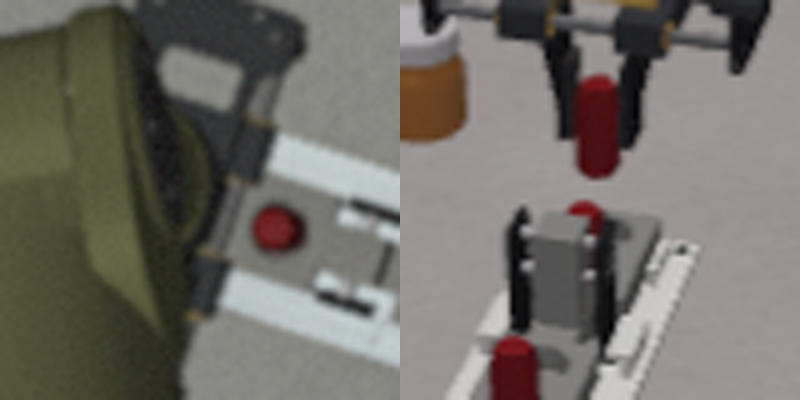

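The held plug is upright at (298,148) in the side view, matching the predicted (298.3,147.8), so it sits on the tool axis above well 3. Now I lower it.

```bash
python3 -m jog '[[0.0005,0.0008,0.015,0,0,0,0.01],[0,0,0.015,0,0,0,0.01],[0,0,0.009,0,0,0,0.01],[0,0,0.006,0,0,0,0.01],[0,0,0.005,0,0,0,0.01],[0,0,0.004,0,0,0,0.01],[0,0,0,0,0,0,0.01],[0,0,0,0,0,0,0.01]]'; python3 d.py .5583 .1882 .0335
```

```text
time_s: 7.3
tool_pos: [0.5579, 0.1889, 0.0379]
tool_rot: [180.0, -0.0, 73.0]
force: [1.3, 0.4, 0.5]
grip_width: 0.0256
grasp_force: 12.0
rot [ 1.7996e+02 -4.0000e-02  7.2990e+01] pos [0.5579 0.1889 0.0379]
[-0.0005  0.0006  0.0044] rows 0.1096659202320914
```

```bash
python3 -m jog '[[0,0,0.002,0,0,0,0.01],[0,0,0.002,0,0,0,0.01],[0,0,0,0,0,0,0.01],[0,0,0,0,0,0,0.04],[0,0,0,0,0,0,0.055],[0,0,0,0,0,0,0.055],[0,0,0,0,0,0,0.055],[0,0,-0.02,0,0,0,0.055],[0,0,-0.04,0,0,0,0.055],[0,0,-0.04,0,0,0,0.055],[0,0,0,0,0,0,0.055]]'; python3 d.py .523 -.33 .13; python3 see.py p2 .5583 .1882 .05
```

```text
time_s: 8.22
tool_pos: [0.5623, 0.1897, 0.1416]
tool_rot: [179.5, -0.5, 73.0]
force: [1.9, 0.1, 1.7]
grip_width: 0.0546
grasp_force: 0.0
rot [179.47  -0.51  72.95] pos [0.5623 0.1897 0.1416]
[-0.5085  0.1147  0.0082] rows 12.712828236775241
top crop origin 215 179
top [270.1 224.5] [266 221   9   8  54]
top [457.8 238.7] [452 236  12   7  67]
top [318.4 241. ] [315 238   8   7  43]
side crop origin 259 123
side [298.6 162.3] [293 157  10  13  79]
side [281.6 199.4] [277 191  10  17 138]
side [289.7 315.9] [284 304  12  24 245]
```

```bash
python3 -m jog '[[-0.04,0.009,0,0,0,0,0.06],[-0.04,0.009,0,0,0,0,0.06],[-0.04,0.009,0,0,0,0,0.06],[-0.04,0.009,0,0,0,0,0.06],[-0.04,0.009,0,0,0,0,0.06],[-0.04,0.009,0,0,0,0,0.06],[-0.04,0.009,0,0,0,0,0.06],[-0.04,0.009,0,0,0,0,0.06],[-0.04,0.009,0,0,0,0,0.06],[-0.04,0.009,0,0,0,0,0.06],[-0.04,0.009,0,0,0,0,0.06],[-0.035,0.008,0,0,0,0,0.06]]'
python3 -m jog '[[-0.034,0.008,0.02,0,0,0,0.06],[0,0,0.02,0,0,0,0.06],[0,0,0,0,0,0,0.06],[0,0,0,0,0,0,0.06],[0,0,0,0,0,0,0.06]]'; python3 d.py .523 -.33 .0235; python3 see.py p3 .5583 .1882 .05
```

```text
time_s: 9.32
tool_pos: [0.5189, -0.2992, 0.1319]
tool_rot: [-179.9, 0.0, 72.9]
force: [0.7, -0.6, -0.2]
grip_width: 0.0601
grasp_force: 0.0
time_s: 9.73
tool_pos: [0.5189, -0.3303, 0.0932]
tool_rot: [-179.9, -0.1, 73.1]
force: [0.6, 0.1, 0.6]
grip_width: 0.0598
grasp_force: 0.0
rot [-1.7993e+02 -5.0000e-02  7.3080e+01] pos [ 0.5189 -0.3303  0.0932]
[0.0014 0.004  0.0697] rows 1.7416101368781882
top crop origin 215 179
top [255.8 219.9] [252 216   9   8  58]
top [270.1 224.4] [266 221   9   8  54]
top [457.2 238.5] [452 236  11   7  56]
top [318.5 241. ] [315 238   8   7  44]
side crop origin 259 123
side [289.7 316. ] [284 305  12  23 243]
```

View pics/p3.png

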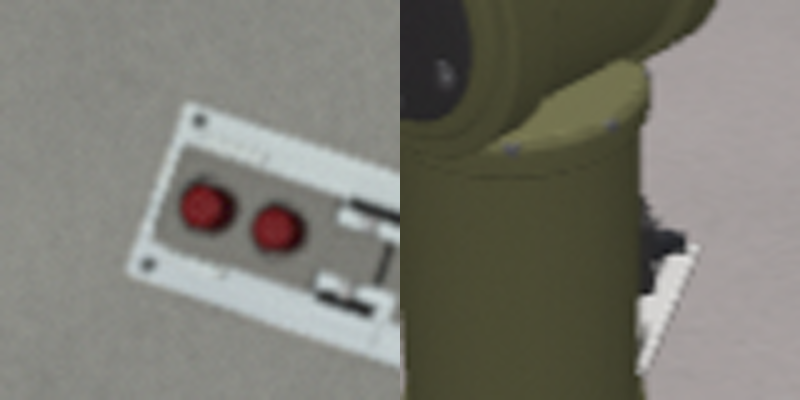

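The top crop shows the first plug standing upright in well 3 at (255.8,219.9), beside plug_d at (270,224). Next is the second plug.

```bash
python3 -m jog '[[0.0014,0.004,0.02,0,0,0,0.06],[0,0,0.025,0,0,0,0.06],[0,0,0.0245,0,0,0,0.06],[0,0,0,0,0,0,0.06],[0,0,0,0,0,0,0.06],[0,0,0,0,0,0,0.02],[0,0,0,0,0,0,0.01],[0,0,0,0,0,0,0.01],[0,0,0,0,0,0,0.01],[0,0,0,0,0,0,0.01],[0,0,0,0,0,0,0.01],[0,0,0,0,0,0,0.01]]' 12
python3 -m jog '[[0,0,0,0,0,0,0.01],[0,0,0,0,0,0,0.01],[0,0,0,0,0,0,0.01]]'
python3 -m jog '[[0,0,-0.01,0,0,0,0.01],[0,0,-0.03,0,0,0,0.01],[0,0,-0.04,0,0,0,0.01],[0,0,-0.03,0,0,0,0.01],[0,0,0,0,0,0,0.01],[0,0,0,0,0,0,0.01]]'
python3 d.py .5196 .0640 .13
```

```text
time_s: 10.83
tool_pos: [0.5229, -0.3317, 0.0244]
tool_rot: [180.0, -0.0, 73.0]
force: [-0.4, 1.1, 0.9]
grip_width: 0.0257
grasp_force: 12.0
time_s: 11.08
tool_pos: [0.5229, -0.3317, 0.0243]
tool_rot: [180.0, -0.0, 73.0]
force: [-0.0, 0.3, 2.3]
grip_width: 0.0258
grasp_force: 12.0
time_s: 11.58
tool_pos: [0.5238, -0.3325, 0.1365]
tool_rot: [179.8, 0.0, 73.0]
force: [0.1, -0.6, -0.8]
grip_width: 0.0253
grasp_force: 12.0
rot [1.7975e+02 1.0000e-02 7.2980e+01] pos [ 0.5238 -0.3325  0.1365]
[ 0.3779 -0.1201  0.0059] rows 9.446440773944264
```

```bash
python3 -m jog '[[0.0315,-0.01,0,0,0,0,0.01],[0.0315,-0.01,0,0,0,0,0.01],[0.0315,-0.01,0,0,0,0,0.01],[0.0315,-0.01,0,0,0,0,0.01],[0.0315,-0.01,0,0,0,0,0.01],[0.0315,-0.01,0,0,0,0,0.01],[0.0315,-0.01,0,0,0,0,0.01],[0.0315,-0.01,0,0,0,0,0.01],[0.0315,-0.01,0,0,0,0,0.01],[0.0315,-0.01,0,0,0,0,0.01],[0.0315,-0.01,0,0,0,0,0.01],[0.0315,-0.01,0,0,0,0,0.01]]'
python3 -m jog '[[0,0,0.02,0,0,0,0.01],[0,0,0.02,0,0,0,0.01],[0,0,0,0,0,0,0.01],[0,0,0,0,0,0,0.01],[0,0,0,0,0,0,0.01]]'; python3 d.py .5196 .0640 .0345; python3 see.py p4 .5196 .064 .06
python3 - <<'E'
from h import *
o=env.get_obs();p=np.array(o["tool_pos"]);f=p-[0,0,.0213]
print("expected side: foot",proj("side",f),"mid",proj("side",f+[0,0,.028]),"top",proj("side",f+[0,0,.056]))
E
```

```text
time_s: 12.58
tool_pos: [0.517, 0.0665, 0.1327]
tool_rot: [-179.9, 0.1, 73.0]
force: [0.6, -0.3, -0.4]
grip_width: 0.0258
grasp_force: 12.0
time_s: 13.0
tool_pos: [0.5186, 0.0644, 0.0942]
tool_rot: [-180.0, 0.0, 72.9]
force: [0.9, -0.1, -0.1]
grip_width: 0.0255
grasp_force: 12.0
rot [-1.7999e+02  3.0000e-02  7.2930e+01] pos [0.5186 0.0644 0.0942]
[-0.      0.0011  0.0597] rows 1.4923968259433193
top crop origin 264 196
top [255.8 219.9] [252 216   9   8  59]
side crop origin 245 146
side [298.9 162.7] [295 157   8  13  68]
side [284.5 171.7] [280 161  10  22 176]
side [281.6 199.5] [278 191   9  18 137]
expected side: foot [285.10352986 181.48210655] mid [284.80578115 172.40490535] top [284.50260343 163.05949244]
```

```bash
python3 -m jog '[[0,0.0011,0.015,0,0,0,0.01],[0,0,0.015,0,0,0,0.01],[0,0,0.01,0,0,0,0.01],[0,0,0.007,0,0,0,0.01],[0,0,0.005,0,0,0,0.01],[0,0,0.003,0,0,0,0.01],[0,0,0,0,0,0,0.01],[0,0,0,0,0,0,0.01]]'; python3 d.py .5196 .0640 .0335
```

```text
time_s: 13.77
tool_pos: [0.52, 0.0647, 0.0394]
tool_rot: [180.0, -0.0, 73.0]
force: [0.4, -0.1, 0.6]
grip_width: 0.0253
grasp_force: 12.0
rot [ 1.7997e+02 -2.0000e-02  7.2980e+01] pos [0.52   0.0647 0.0394]
[-0.0007 -0.0002  0.0059] rows 0.1479894877695536
```

```bash
python3 -m jog '[[0,0,0.003,0,0,0,0.01],[0,0,0.0025,0,0,0,0.01],[0,0,0,0,0,0,0.01],[0,0,0,0,0,0,0.04],[0,0,0,0,0,0,0.055],[0,0,0,0,0,0,0.055],[0,0,0,0,0,0,0.055],[0,0,-0.02,0,0,0,0.055],[0,0,-0.04,0,0,0,0.055],[0,0,-0.04,0,0,0,0.075],[0,0,-0.03,0,0,0,0.08],[0,0,-0.02,0,0,0,0.08]]'
python3 -m jog '[[-0.04,0,0,0,0,0,0.08],[-0.04,0,0,0,0,0,0.08],[-0.04,0,0,0,0,0,0.08],[0,0,0,0,0,0,0.08],[0,0,0,0,0,0,0.08]]'
python3 see.py p5 .533 .107 .07
python3 - <<'E'
from h import *
for n,q in(("top",.064),("side",.040)):
  for w in[(.5196,.0640),(.5583,.1882),(.5077,.0258),(.5464,.15)]: print(n,proj(n,[*w,q]).round(1))
E
```

```text
time_s: 14.77
tool_pos: [0.5211, 0.0647, 0.1874]
tool_rot: [179.8, -0.2, 73.0]
force: [1.1, -0.3, -0.4]
grip_width: 0.0678
grasp_force: 0.0
time_s: 15.18
tool_pos: [0.484, -0.0525, 0.1839]
tool_rot: [180.0, -0.1, 72.7]
force: [0.7, 0.1, 0.2]
grip_width: 0.0798
grasp_force: 0.0
top crop origin 246 190
top [255.7 220. ] [252 216   9   9  58]
top [270.  224.5] [266 221   9   8  53]
top [302.6 235.9] [299 233   8   7  48]
top [318.5 241. ] [315 238   8   7  44]
side crop origin 250 133
side [298.5 162.3] [293 157  10  13  82]
side [283.8 194.2] [277 181  14  28 265]
top [303.7 235.7]
top [254.5 218.9]
top [318.8 240.9]
top [269.6 224.1]
side [285.6 192.2]
side [298.8 165.9]
side [281.  201.2]
side [295.  173.5]
```

View pics/p5.png

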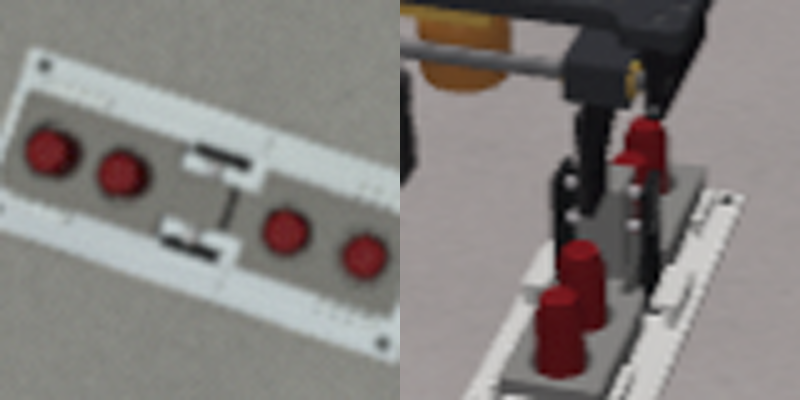

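All four plugs stand upright in their wells: top view (255.7,220), (270,224.5), (302.6,236) and (318.5,241). The tower between them is free. Next I go over it.

```bash
python3 d.py .533 .107 .15; python3 -m jog '[[0.042,0,0,0,0,0,0.08]]' >/dev/null 2>&1; python3 -m jog '[[0.0416,0,0.005,0,0,0,0.08],[0.0416,0,0.005,0,0,0,0.08],[0.0416,0,0.005,0,0,0,0.08],[0.04,0,0.005,0,0,0,0.08],[0,0,0,0,0,0,0.08],[0,0,0,0,0,0,0.08],[0,0,0,0,0,0,0.08]]'; python3 d.py .533 .107 .1 .533 .107 .049
```

```text
rot [ 1.7999e+02 -6.0000e-02  7.3000e+01] pos [ 0.4847 -0.0493  0.1837]
[0.1635 0.0005 0.0339] rows 4.088244445875846
time_s: 15.87
tool_pos: [0.5322, 0.1076, 0.163]
tool_rot: [-180.0, 0.1, 73.1]
force: [-0.3, 0.4, 0.2]
grip_width: 0.0798
grasp_force: 0.0
rot [-1.7997e+02  1.1000e-01  7.3120e+01] pos [0.5322 0.1076 0.163 ]
[-0.0002  0.0009  0.063 ] rows 1.5753800008679264
[0.0001 0.     0.051 ] rows 1.2749976225673185
```

```bash
python3 -m jog '[[0,0.0009,0.03,0,0,0,0.08],[0,0,0.033,0,0,0,0.08],[0,0,0.025,0,0,0,0.08],[0,0,0.016,0,0,0,0.08],[0,0,0.01,0,0,0,0.08],[0,0,0,0,0,0,0.08],[0,0,0,0,0,0,0.08]]'; python3 d.py .533 .107 .049; python3 see.py p6 .533 .107 .08
```

```text
time_s: 16.45
tool_pos: [0.5337, 0.1058, 0.0502]
tool_rot: [180.0, -0.0, 72.9]
force: [0.8, 0.2, 0.7]
grip_width: 0.0803
grasp_force: 0.0
rot [179.98  -0.    72.92] pos [0.5337 0.1058 0.0502]
[ 0.0009 -0.001   0.0012] rows 0.028975235170870837
top crop origin 246 190
top [302.9 236. ] [300 233   7   7  47]
top [318.4 241. ] [315 238   8   7  43]
side crop origin 250 130
side [298.2 164.3] [293 161  10   9  49]
side [283.8 194.2] [278 181  13  27 263]
```

View pics/p6.png

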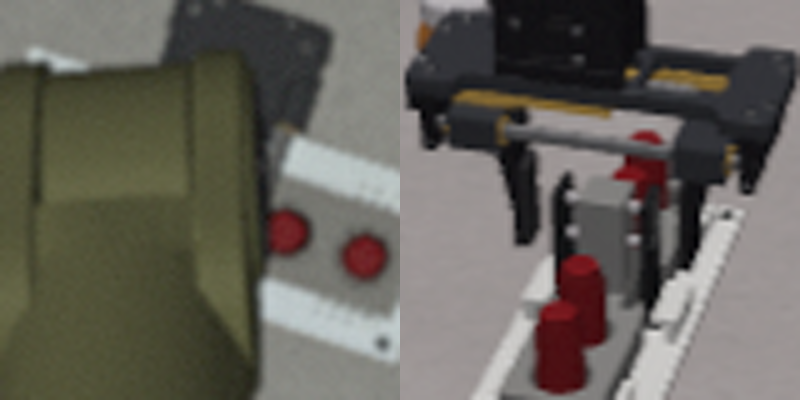

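The open fingers straddle the catches with similar gaps, left finger at about (525,200) and right at about (690,210) in the crop. Now I pinch.

```bash
python3 -m jog '[[0,0,0.001,0,0,0,0.06],[0,0,0,0,0,0,0.056],[0,0,0,0,0,0,0.052],[0,0,0,0,0,0,0.048],[0,0,0,0,0,0,0.044],[0,0,0,0,0,0,0.04],[0,0,0,0,0,0,0.03],[0,0,0,0,0,0,0.03],[0,0,0,0,0,0,0.03],[0,0,0,0,0,0,0.03],[0,0,0,0,0,0,0.03],[0,0,0,0,0,0,0.03]]' 35; python3 d.py .533 .107 .049
```

```text
time_s: 17.55
tool_pos: [0.5336, 0.1067, 0.0489]
tool_rot: [180.0, -0.0, 73.0]
force: [-1.1, 0.8, 4.0]
grip_width: 0.0364
grasp_force: 35.0
rot [ 1.7999e+02 -2.0000e-02  7.2980e+01] pos [0.5336 0.1067 0.0489]
[ 0.0001 -0.0006 -0.0001] rows 0.01602102076391257
```

```bash
python3 -m jog '[[0,0,-0.002,0,0,0,0.03],[0,0,-0.004,0,0,0,0.03],[0,0,-0.006,0,0,0,0.03],[0,0,-0.008,0,0,0,0.03],[0,0,0,0,0,0,0.03],[0,0,0,0,0,0,0.03]]'; python3 see.py p7 .533 .107 .09
```

```text
time_s: 18.05
tool_pos: [0.534, 0.1068, 0.0693]
tool_rot: [179.9, -0.1, 73.0]
force: [-0.0, -0.3, -5.0]
grip_width: 0.0366
grasp_force: 35.0
top crop origin 246 190
top [302.5 235.8] [299 232   8   8  50]
top [318.4 240.6] [315 237   8   8  49]
side crop origin 250 127
side [283.5 188.3] [277 175  14  27 257]
```

View pics/p7.png

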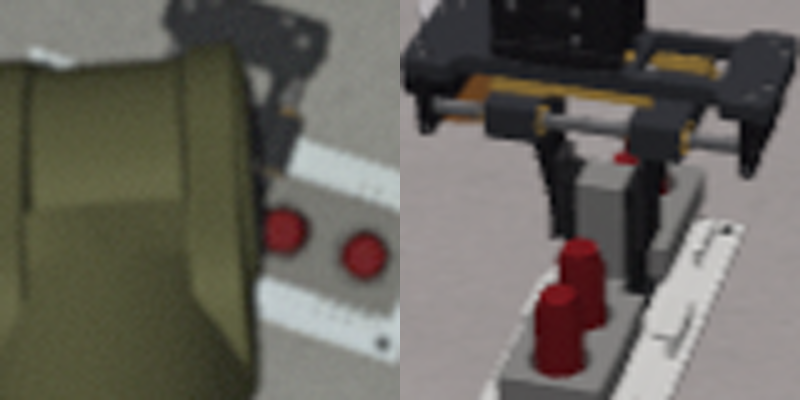

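The side crop shows the cassette clear of its seat and level, and the wrist carries 5 N, about the loaded weight. I continue up.

```bash
python3 -m jog '[[0,0,-0.005,0,0,0,0.03],[0,0,-0.01,0,0,0,0.03],[0,0,-0.012,0,0,0,0.03],[0,0,-0.014,0,0,0,0.03],[0,0,-0.014,0,0,0,0.03],[0,0,-0.012,0,0,0,0.03],[0,0,-0.008,0,0,0,0.03],[0,0,-0.005,0,0,0,0.03],[0,0,0,0,0,0,0.03],[0,0,0,0,0,0,0.03],[0,0,0,0,0,0,0.03],[0,0,0,0,0,0,0.03]]'; python3 -m jog '[[0,0,0,0,0,0,0.03],[0,0,0,0,0,0,0.03],[0,0,0,0,0,0,0.03],[0,0,0,0,0,0,0.03],[0,0,0,0,0,0,0.03],[0,0,0,0,0,0,0.03]]';python3 see.py p8 .533 .107 .15
```

```text
time_s: 19.15
tool_pos: [0.5328, 0.1064, 0.1478]
tool_rot: [-179.9, 0.1, 73.0]
force: [-0.2, 0.2, -4.9]
grip_width: 0.0367
grasp_force: 35.0
time_s: 19.65
tool_pos: [0.5334, 0.1066, 0.1486]
tool_rot: [180.0, -0.0, 73.0]
force: [0.4, 0.0, -4.3]
grip_width: 0.0365
grasp_force: 35.0
top crop origin 244 189
top [301.  235.6] [297 232   9   9  60]
top [318.3 241. ] [315 237   8   9  56]
side crop origin 250 107
side [282.5 161.9] [276 148  14  28 289]
```

View pics/p8.png

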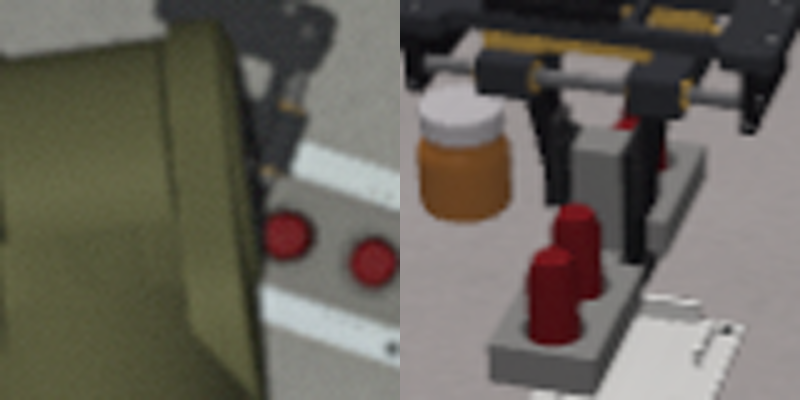

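The cassette hangs level about 10 cm above the dock. Plugs are visible at (555,295) and (578,250), with the far pair behind the finger at about (630,125) and (662,150).

```bash
python3 -c "
from cell import env
print(env.sign_off())"
```

```text
the job is handed in; nothing more can be done
None
```

I handed in the job at about 20 s: all four plugs are in the cassette, and the arm holds it level by the pinched catches about 10 cm above the dock. The hand-in gave no verdict, and the two far plugs were only partly visible in the last picture.

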